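# Read a coasting mower wheel's tyre sensor

## Task

Take the yellow reader off its pad, nudge the wheel's orange knob so that the wheel coasts freely at about one turn in five seconds, and then, with nothing touching the wheel, carry the reader round just above the blue sensor (its grey face never more than a finger's width off to the side of or above it) for five seconds while the wheel is still clearly turning. The sensor is delicate, so do not touch it, and do not whirl the wheel. Finally stand the reader upright back on its pad and leave the tin, wrench and jar alone.

Things in the scene. Friction and masses are not known exactly. Their poses are not given: they have to be found in the camera images.
- reader: Hand-held sensor reader, an upright stick 115 mm tall, 0.15 kg: a grey head 40 mm in diameter from 0 to 35 mm, then a yellow round grip 30 mm in diameter up to 115 mm. Origin at the centre of its flat underside, which is the reading face; z runs up the stick. Starts upright on the pad. The head is sturdy and may be used to push the knob.
- pad: Fixed round black pad with a green disc on top, 90 mm in diameter, 8 mm high, to the left or right of the wheel. Origin at the centre of its underside on the table; the reader stands on it with its origin 8 mm above the table.
- spindle (a joint): Angle of the wheel about its upright spindle (rad, grows anticlockwise seen from above, turns on without limit). Free-running bearing: the wheel coasts, either way round allowed, slowing by viscous drag 0.0004 N m s/rad and dry drag 0.0002 N m. Inertia of the turning parts about 0.0072 kg m2 nominal, hidden, varies by about 0.7 to 1.4 times.
- wheel: Mower wheel lying flat, black tyre 230 mm in diameter and 50 mm thick with a white rim disc, fixed on the spindle. Origin on the spindle axis at the wheel's underside, 50 mm above the table; x points to the blue sensor, z up. Tyre top 50 mm, rim disc top 52 mm (170 mm in diameter), steel hub (44 mm in diameter) top 64 mm above the origin. It carries the sensor and the knob. About 1.3 kg.
- sensor: Blue tyre sensor, a disc 32 mm in diameter and 14 mm high on the rim, 68 mm from the spindle axis. Origin at the centre of its underside, 102 mm above the table; its top is at 116 mm. Turns with the wheel.
- knob: Orange upright knob for nudging the wheel round, on the rim straight across the hub from the sensor, 68 mm from the spindle axis. 24 mm in diameter, 45 mm high (orange part from 8 mm up). Origin at the centre of its underside, 102 mm above the table; top at 147 mm. Fixed to the wheel.
- stand: Fixed green foot plate 170 x 170 mm, 12 mm thick, with a column of 60 mm diameter that carries the spindle. Origin on the spindle axis at table height. Place and yaw vary.
- tin: Bystander: tin, 70 mm in diameter, 90 mm high, on the other side of the wheel from the pad. Origin at the centre of its underside.
- wrench: Bystander: wrench 170 mm long lying flat beyond the wheel, roughly along y. Origin at the middle of its underside.
- jar: Bystander: jar 56 mm in diameter, 65 mm high, beyond the wheel on the left. Origin at the centre of its underside.
Things that resemble listed ones, but are neither listed nor needed, are in the scene too. There is more than one size of the reader; the job needs the smallest.

How it is judged:
By the outcome, as a careful person would: the job done as asked, in the order asked, and still so for the second after the job is handed in, with the robot touching nothing.
It also fails if it takes over 64 s, if anything falls off the work surface, if the arm or the gripper's body presses on something with over 40 N, if the wrist force passes 120 N, or if a joint passes its speed limit or range.

## Robot

A 6-joint arm with a two-finger parallel gripper is mounted at the origin on the work surface. World frame = base frame: x ahead of the robot, y to its left, z up, the work surface at z = 0. Lengths are in m, angles in rad, forces in N, time in s.
With the tool pointing down it reaches from about 0.35 to 0.725 m from the base axis. Payload 6 kg.
Tool frame: the origin (TCP) lies midway between the tips of the shut fingers; the grasp point (between the pads) lies 19 mm behind it (env.grasp_offset is the z of the grasp point in the tool frame, in m); z points along the fingers, y is the line along which they close (so a half turn about z gives the same grasp; the last joint's range is limited). The gripper opens to 85 mm and grips with 20 to 120 N. Pads are 22 mm wide; open, the fingers measure 114 mm over their backs; the gripper's body (76 mm by 85 mm) begins 54 mm behind the grasp point. The pads swing forward as they close: fully open they stand 13 mm farther back than shut.
Start: joints at [-0.912, 0.04, 0.085, 0, -1.615, -0.334], TCP at [0.191, -0.569, 0.231] pointing down, gripper open.
Joint ranges: [-2.56, 2.56], [-1.29, 2.01], [-1.08, 1.49], [-3.29, 1.98], [-2.81, -0.18], [-2.99, 2.99]. Speed limits (rad/s): [2.57, 2.57, 3.01, 3.14, 3.14, 3.14].

## Interface

Orientations are given as [roll, pitch, yaw] about the fixed x, y, z axes, in that order (R = Rz(yaw) Ry(pitch) Rx(roll)).
In Python, from bench import monitor, imaging, env gives the robot as it stands.
- The arm moves only by the shell command python3 -m inch 'ROWS' [FORCE]. ROWS is JSON, a list that holds one entry, the list of rows, each a list of 5 numbers: the shift along the tool's x, y, z in m, then the turn about the tool's z in degrees, then the opening, from 0 (shut) to 1 (fully open). In form: [[[tx, ty, tz, turn, jaw], ...]]. A call has exactly 5 rows; each row shifts and turns the commanded pose from where the row before left it, along the tool's axes as they then stand; what a row does not reach is not made up. A row lasts 1/12 s, in which the tool goes at most 41.7 mm and 7.16 degrees, less where a joint would pass 70% of its speed; a pose out of reach is approached as far as the arm can. A call with a gripper value outside its range is refused whole. The fingers move at their own pace and stop on an object; FORCE is the grip in N (left out, the last holds). Time passes only in rows, so rows that do not move let the fingers close, or fill a call up. It gives the time, the measured TCP pose, the force, the opening and the grip force at its end, in the units of the state.
- monitor.get_state(): the state, without advancing time (a new reading comes with each control period).
- imaging.grab_frame(name): name is "scene" or "top" or "wrist"; returns (picture, depth): 384x512x3 uint8, red, green, blue; 384x512 float32, m along the optical axis (not along the pixel's ray), 0 where there is no reading.
- imaging.calibration(name): a dict with "K" (3x3 intrinsics, pixels), "camera_from_world" (4x4, takes a point from world to camera coordinates); the wrist camera has in their place "hand_eye" (4x4, takes a point from camera to tool coordinates, whose origin is the TCP and whose axes are the flange's). Camera axes: x right, y down, z forward; pixel columns grow to the right and rows downward; lengths in m; the calibration is good to about 2 mm. A picture is of the moment at which its call begins: read the wrist's pose just before it. calibration takes no time and is no camera call.
- env.hand_in(): hands the job in; it is judged then, once.
The state is a dict: "time": time; "joint_positions": joint angles; "qd": joint speeds; "tau": joint torques, N m; "ee_pos": TCP position; "tcp_rot": TCP orientation; "ft_force": force on the tool from outside, world axes, zero at the start; "ft_torque": the same for the moment, N m; "grip_width": finger opening in m; "grip_force": force on a finger pad.
Only numpy, scipy, OpenCV 4.12 (cv2) and the standard library are available. Lean on these libraries where they do the work, as an engineer would, in place of code of your own. Each camera call takes 0.05 s, during which the arm holds its last target. There are 200 camera calls.

## Working session

There is one attempt and no reset: what is moved stays moved. The work goes in short steps, Python scripts to look and compute and a shell command to move; the robot and the scene stay as the last step left them, time stands still between calls to the robot, and variables do not carry over. Pictures are saved under pics/ and viewed, at most 10 in all, crops included, and the job is handed in when it is done.

```bash
ls; mkdir -p pics; python3 - <<'E'
from bench import monitor, imaging, env
import cv2,numpy as np
s=monitor.get_state();print({k:np.round(v,3) for k,v in s.items()}, env.grasp_offset)
fs=[]
for n in("scene","top"):
    p,d=imaging.grab_frame(n);np.savez(f'pics/{n}.npz',p=p,d=d);cv2.imwrite(f'pics/{n}0.png',p[:,:,::-1])
    c=imaging.calibration(n);print(n,np.round(c["K"],1).tolist(),np.round(c["camera_from_world"],3).tolist())
print(np.round(imaging.calibration("wrist")["hand_eye"],3).tolist())
E
```

```text
pics
{'time': np.float64(0.0), 'joint_positions': array([-0.912,  0.041,  0.084, -0.   , -1.616, -0.334]), 'qd': array([ 0., -0., -0., -0., -0.,  0.]), 'tau': array([-2.0000e-03, -3.6820e+01,  3.4741e+01,  6.9320e+00, -5.0000e-03,
        0.0000e+00]), 'ee_pos': array([ 0.191, -0.568,  0.23 ]), 'tcp_rot': array([ 3.14 , -0.   , -2.817]), 'ft_force': array([-0.159, -0.338, -0.636]), 'ft_torque': array([ 0.012, -0.032,  0.03 ]), 'grip_force': np.float64(0.0), 'grip_width': np.float64(0.085)} -0.0187
scene [[449.9, 0.0, 257.9], [0.0, 449.9, 193.5], [0.0, 0.0, 1.0]] [[-0.422, 0.906, -0.004, 0.314], [0.734, 0.34, -0.588, -0.357], [-0.532, -0.251, -0.809, 1.82], [0.0, 0.0, 0.0, 1.0]]
top [[351.3, 0.0, 259.1], [0.0, 351.3, 191.1], [0.0, 0.0, 1.0]] [[-0.017, -1.0, 0.005, -0.044], [-0.99, 0.016, -0.142, 0.609], [0.142, -0.007, -0.99, 1.034], [0.0, 0.0, 0.0, 1.0]]
[[-0.0, -0.951, -0.308, 0.078], [1.0, 0.0, -0.001, 0.0], [0.001, -0.308, 0.951, -0.141], [0.0, 0.0, 0.0, 1.0]]
```

View pics/scene0.png

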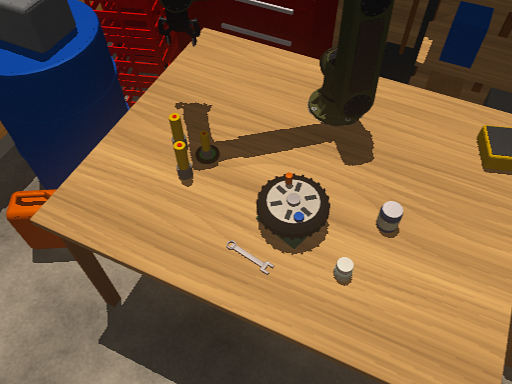

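View pics/top0.png

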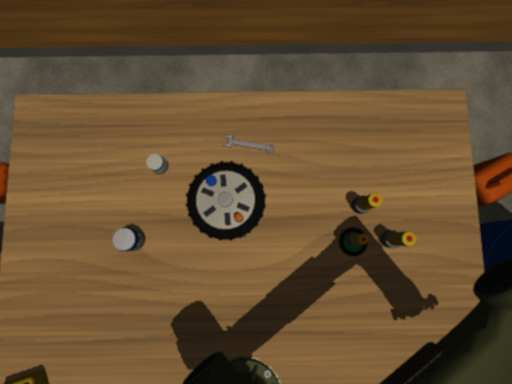

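Scene view: the reader candidates are yellow sticks at (175,125) and (181,155), both with red caps and standing on the table, and a smaller one at (207,143) on the black/green pad. In the top view they are at (405,240), (370,202) and (357,240). The one on the pad looks smallest. The wheel is at scene (293,205), with the knob at (289,177) and the sensor at (299,217). I'll measure these and check with a close crop.

```bash
cat > h.py <<'E'
from bench import monitor, imaging, env
import cv2,numpy as np
from scipy.spatial.transform import Rotation as R
def cam(n):
    c=imaging.calibration(n)
    if n=="wrist":
        s=monitor.get_state();T=np.eye(4);T[:3,:3]=R.from_euler('xyz',s['tcp_rot']).as_matrix();T[:3,3]=s['ee_pos']
        return np.array(c["K"]),T@np.array(c["hand_eye"])
    return np.array(c["K"]),np.linalg.inv(np.array(c["camera_from_world"]))
def ray(KT,px,z):
    K,T=KT;d=T[:3,:3]@np.linalg.solve(K,[px[0],px[1],1.]);o=T[:3,3]
    return o+d*(z-o[2])/d[2]
def cloud(KT,d):
    K,T=KT;v,u=np.mgrid[:d.shape[0],:d.shape[1]]
    P=np.stack([(u-K[0,2])/K[0,0]*d,(v-K[1,2])/K[1,1]*d,d],-1)
    return P@T[:3,:3].T+T[:3,3]
def blobs(p,lo,hi,amin=8):
    m=cv2.inRange(cv2.cvtColor(p,cv2.COLOR_RGB2HSV),np.array(lo),np.array(hi))
    n,l,s,c=cv2.connectedComponentsWithStats(m)
    return [(s[i,4],c[i],l==i) for i in range(1,n) if s[i,4]>=amin]
E
python3 - <<'E'
from h import *
for n in("scene","top"):
    f=np.load(f'pics/{n}.npz');p,d=f['p'],f['d'];C=cam(n);W=cloud(C,d)
    for nm,lo,hi in(("yel",(18,120,60),(34,255,255)),("org",(4,160,110),(16,255,255)),("blu",(105,150,60),(130,255,255)),("grn",(45,80,15),(90,255,255))):
        for a,c,m in blobs(p,lo,hi):
            q=W[m&(d>0)]
            if len(q) and q[:,2].max()<.25 and q[:,2].min()>-.03 and a<900: print(n,nm,a,c.round(1),np.median(q,0).round(3),q[:,2].min().round(3),q[:,2].max().round(3))
    if n=="scene": cv2.imwrite('pics/crop.png',cv2.resize(p[100:200,150:250,::-1],None,fx=6,fy=6,interpolation=cv2.INTER_CUBIC))
    # white rim points
    z=W[...,2];m=(z>.09)&(z<.112)&(d>0)&(W[...,0]>.35)&(abs(W[...,1])<.25);q=W[m];
    print(n,'wheel',m.sum(),q.min(0).round(3),q.max(0).round(3))
    mm=m.astype(np.uint8);cs=max(cv2.findContours(mm,0,2)[0],key=cv2.contourArea)
    e=cv2.fitEllipse(cs);print(e,ray(C,e[0],.10).round(3))
E
```

```text
scene yel 20 [328.4  54.7] [ 0.002 -0.059  0.227] 0.197 0.232
scene yel 174 [315.8 103.9] [ 0.048 -0.076  0.015] 0.004 0.081
scene yel 607 [178.7 141.4] [ 0.483 -0.418  0.116] -0.007 0.163
scene yel 785 [491.6 152.3] [0.069 0.588 0.047] -0.007 0.077
scene yel 167 [204.6 141. ] [ 0.466 -0.336  0.089] -0.002 0.127
scene org 39 [288.6 174.7] [0.52  0.003 0.147] -0.003 0.153
scene blu 297 [39. 50.] [ 0.357 -1.148  0.129] 0.121 0.136
scene blu 61 [298.4 215.8] [0.632 0.085 0.117] 0.112 0.121
scene grn 14 [213.  153.1] [ 0.439 -0.324  0.009] 0.004 0.014
scene wheel 3000 [ 0.463 -0.071  0.09 ] [0.695 0.16  0.112]
((292.5387878417969, 204.04078674316406), (56.866302490234375, 70.9676742553711), 95.443359375) [0.589 0.049 0.1  ]
top yel 178 [375.  199.6] [ 0.564 -0.371  0.155] -0.003 0.159
top yel 190 [408.3 238.7] [ 0.455 -0.455  0.154] -0.004 0.161
top yel 92 [ 25.3 380.8] [0.082 0.601 0.067] 0.055 0.073
top org 20 [375.6 199.4] [ 0.563 -0.372  0.157] 0.152 0.16
top org 50 [238.3 217.1] [0.522 0.006 0.148] 0.101 0.152
top org 20 [409.4 238.6] [ 0.455 -0.456  0.157] 0.155 0.16
top blu 78 [210.5 179.6] [0.632 0.085 0.116] 0.099 0.124
top grn 148 [351.  244.4] [ 0.436 -0.333  0.008] 0.004 0.045
top wheel 4307 [ 0.46 -0.07  0.09] [0.692 0.16  0.112]
((225.69093322753906, 200.44729614257812), (76.25150299072266, 76.87786102294922), 57.17770004272461) [0.574 0.044 0.1  ]
```

View pics/crop.png

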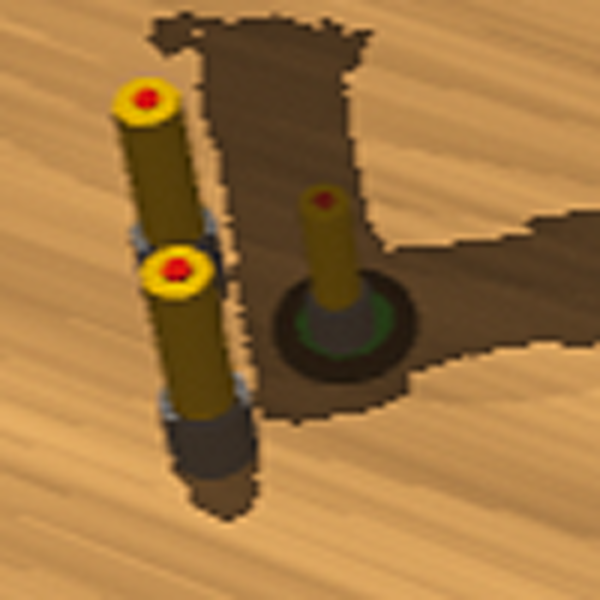

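Close crop: the stick on the black/green pad (crop (325,260), scene (204,143)) is clearly the small reader. The other two are larger decoys. Next I'll refine the reader, pad and wheel positions, and square the tool with the world at the same time.

```bash
python3 -m inch '[[[0,0,0,6.2,1],[0,0,0,6.2,1],[0,0,0,6.2,1],[0,0,0,0,1],[0,0,0,0,1]]]'; python3 - <<'E'
from h import *
for n in("scene","top"):
    f=np.load(f'pics/{n}.npz');p,d=f['p'],f['d'];C=cam(n);W=cloud(C,d);z=W[...,2]
    near=(abs(W[...,0]-.445)<.07)&(abs(W[...,1]+.335)<.065)&(d>0)
    q=W[near&(z>.114)];print(n,'top',len(q),q.mean(0).round(4))
    for lo,hi in((.045,.11),(.015,.035)):
        q=W[near&(z>lo)&(z<hi)];print(lo,len(q),q.mean(0).round(4),q.min(0).round(3),q.max(0).round(3))
    m=(near&(z>.004)).astype(np.uint8)
    hsv=cv2.cvtColor(p,cv2.COLOR_RGB2HSV)
    dk=near&(z<.012)&(hsv[...,2]<38);q=W[dk];print('pad',len(q),q.min(0).round(3),q.max(0).round(3),((q.min(0)+q.max(0))/2).round(4))
    g=blobs(p,(45,80,15),(90,255,255));
    red=[(c,a) for a,c,mm in blobs(p,(0,150,50),(4,255,255),2)+blobs(p,(170,150,50),(180,255,255),2) if near[mm].any()]
    for c,a in red: print('red',c.round(1),a,ray(C,c,.123).round(4))
E
```

```text
time: 0.52
ee_pos: [0.1915, -0.5685, 0.2308]
tcp_rot: [3.141, -0.0, -3.138]
ft_force: [0.2, -0.2, 0.1]
grip_width: 0.0855
grip_force: 0.0
scene top 146 [ 0.4145 -0.3716  0.3915]
0.045 109 [ 0.4656 -0.3362  0.0763] [ 0.45  -0.355  0.046] [ 0.476 -0.322  0.109]
0.015 44 [ 0.4688 -0.3334  0.0246] [ 0.447 -0.355  0.015] [ 0.49  -0.322  0.035]
pad 58 [ 0.407 -0.385 -0.001] [ 0.493 -0.301  0.012] [ 0.45   -0.343   0.0055]
red [203.7 132.7] 3 [ 0.4548 -0.3417  0.123 ]
top top 712 [ 0.395  -0.3819  0.5232]
0.045 66 [ 0.4564 -0.3301  0.0762] [ 0.443 -0.34   0.045] [ 0.472 -0.326  0.109]
0.015 20 [ 0.4556 -0.3252  0.0245] [ 0.439 -0.337  0.016] [ 0.476 -0.321  0.034]
pad 474 [ 0.405 -0.387 -0.004] [ 0.495 -0.298  0.012] [ 0.4502 -0.3422  0.0042]
red [363.5 238.5] 2 [ 0.4582 -0.3418  0.123 ]
```

```bash
python3 -m inch '[[[-0.014,0.012,0,0,1],[-0.029,0.025,0,0,1],[-0.029,0.025,0,0,1],[-0.029,0.025,0,0,1],[-0.029,0.025,0,0,1]]]' >/dev/null; python3 -m inch '[[[-0.029,0.025,0,0,1],[-0.029,0.025,0,0,1],[-0.029,0.025,0,0,1],[-0.029,0.025,0,0,1],[-0.018,0.0155,0,0,1]]]';  python3 - <<'E'
from h import *
C=cam('wrist');p,d=imaging.grab_frame('wrist');cv2.imwrite('pics/w1.png',p[:,:,::-1]);W=cloud(C,d);z=W[...,2]
print(monitor.get_state()['ee_pos'])
near=(abs(W[...,0]-.455)<.06)&(abs(W[...,1]+.341)<.06)&(d>0)
for lo,hi in((.117,.13),(.05,.11),(.01,.04)):
    q=W[near&(z>lo)&(z<hi)];print(lo,len(q),q.mean(0).round(4),q.min(0).round(3),q.max(0).round(3))
for a,c,m in blobs(p,(0,150,50),(4,255,255),5)+blobs(p,(170,150,50),(180,255,255),5):
    print('red',c,a,ray(C,c,.123).round(4))
E
```

```text
time: 1.35
ee_pos: [0.4575, -0.3385, 0.2309]
tcp_rot: [3.141, 0.0, -3.136]
ft_force: [-0.4, -1.1, -0.3]
grip_width: 0.0854
grip_force: 0.0
[ 0.45931472 -0.33695973  0.23030535]
0.117 736 [ 0.4559 -0.3418  0.1212] [ 0.442 -0.356  0.117] [ 0.471 -0.328  0.124]
0.05 302 [ 0.4448 -0.3415  0.0829] [ 0.442 -0.356  0.05 ] [ 0.455 -0.327  0.11 ]
0.01 129 [ 0.4413 -0.3413  0.0284] [ 0.437 -0.362  0.01 ] [ 0.465 -0.323  0.04 ]
red [251.41666667 188.73148148] 108 [ 0.4568 -0.3413  0.123 ]
red [112.43984962 198.34962406] 266 [ 0.4671 -0.4729  0.123 ]
red [219.15789474 305.94152047] 171 [ 0.59  -0.376  0.123]
```

View pics/w1.png

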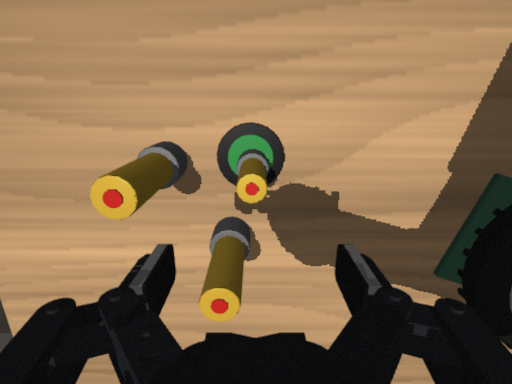

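Wrist view: the small reader's red cap is at (251,189), giving (0.4565, -0.3415), which agrees with both other views. Its top measures at 0.122, as it should be. The decoys at (112,198) and (219,306) are clear of the fingers.

```bash
python3 -m inch '[[[0,0,0.015,0,1],[0,0,0.03,0,1],[0,0,0.02,0,1],[0,0,0,0,1],[0,0,0,0,1]]]'
```

```text
time: 1.82
ee_pos: [0.4548, -0.3411, 0.1657]
tcp_rot: [3.141, -0.002, -3.139]
ft_force: [-1.0, 0.7, 0.7]
grip_width: 0.0856
grip_force: 0.0
```

```bash
python3 -m inch '[[[-0.0015,0,0.015,0,1],[0,0,0.03,0,1],[0,0,0.03,0,1],[0,0,0.02,0,1],[0,0,0.005,0,1]]]'; python3 -m inch '[[[0,0,0,0,1],[0,0,0,0,0.2],[0,0,0,0,0.1],[0,0,0,0,0.1],[0,0,0,0,0.1]]]' 60;python3 -m inch '[[[0,0,0,0,0.1],[0,0,0,0,0.1],[0,0,0,0,0.1],[0,0,0,0,0.1],[0,0,0,0,0.1]]]'
```

```text
time: 2.23
ee_pos: [0.4559, -0.3407, 0.0642]
tcp_rot: [3.14, -0.003, -3.141]
ft_force: [-0.6, -0.5, 0.4]
grip_width: 0.0851
grip_force: 0.0
time: 2.65
ee_pos: [0.4577, -0.3414, 0.0678]
tcp_rot: [-3.141, 0.002, -3.141]
ft_force: [0.9, 0.3, -0.4]
grip_width: 0.0389
grip_force: 0.0
time: 3.07
ee_pos: [0.4575, -0.3415, 0.0675]
tcp_rot: [-3.14, 0.001, -3.141]
ft_force: [-0.2, 0.1, 5.2]
grip_width: 0.0288
grip_force: 58.8
```

```bash
python3 -m inch '[[[0,0,-0.015,0,0.1],[0,0,-0.03,0,0.1],[0,0,-0.04,0,0.1],[0,0,-0.04,0,0.1],[0,0,-0.015,0,0.1]]]'; python3 -m inch '[[[-0.0045,0.015,0,0,0.1],[-0.009,0.03,0,0,0.1],[-0.012,0.04,0,0,0.1],[-0.012,0.04,0,0,0.1],[-0.012,0.04,0,0,0.1]]]' >/dev/null;python3 -m inch '[[[-0.012,0.04,0,0,0.1],[-0.012,0.04,0,0,0.1],[-0.011,0.0375,0,0,0.1],[-0.006,0.02,0,0,0.1],[-0.001,0.005,0,0,0.1]]]'; python3 -m inch '[[[0,0,0,0,0.1],[0,0,0,0,0.1],[0,0,0,0,0.1],[0,0,0,0,0.1],[0,0,0,0,0.1]]]'; python3 - <<'E'
from h import *
ims=[]
for n in("scene","top"):
    C=cam(n);p,d=imaging.grab_frame(n);W=cloud(C,d);z=W[...,2]
    ims.append(p[:,:,::-1])
    for nm,lo,hi,h in(("org",(4,160,90),(16,255,255),.13),("blu",(105,150,60),(130,255,255),.116),("yel",(18,120,60),(34,255,255),.2)):
        for a,c,m in blobs(p,lo,hi):
            q=W[m&(d>0)]
            if len(q) and np.hypot(*(np.median(q,0)[:2]-[.577,.03]))<.15: print(n,nm,a,c.round(1),np.median(q,0).round(3),ray(C,c,h).round(4),q[:,2].min().round(3),q[:,2].max().round(3))
cv2.imwrite('pics/b.png',cv2.resize(np.hstack([ims[0][100:280,170:400],ims[1][100:280,120:350]]),None,fx=1.7,fy=1.7))
E
```

```text
time: 3.48
ee_pos: [0.4578, -0.3421, 0.2123]
tcp_rot: [-3.138, 0.006, -3.141]
ft_force: [0.6, -0.2, 0.1]
grip_width: 0.0288
grip_force: 59.4
time: 4.32
ee_pos: [0.5484, -0.0304, 0.2047]
tcp_rot: [3.141, -0.002, -3.138]
ft_force: [-0.1, 0.1, -2.1]
grip_width: 0.0287
grip_force: 59.6
time: 4.73
ee_pos: [0.548, -0.0351, 0.2064]
tcp_rot: [3.142, 0.0, 3.14]
ft_force: [-0.6, -0.7, -0.8]
grip_width: 0.0283
grip_force: 59.6
scene org 40 [288.6 174.7] [0.52  0.002 0.146] [ 5.084e-01 -2.000e-04  1.300e-01] 0.001 0.15
scene org 19 [288.5 180.9] [0.531 0.008 0.126] [0.5316 0.0092 0.13  ] 0.111 0.14
scene yel 256 [312.8  58.8] [0.518 0.04  0.598] [ 0.0142 -0.1126  0.2   ] -0.192 0.616
scene yel 58 [263.6  56.2] [ 0.582 -0.064  0.612] [ 0.0766 -0.2859  0.2   ] 0.61 0.615
scene yel 14 [306.9  74.3] [0.56  0.042 0.583] [ 0.1058 -0.1005  0.2   ] 0.581 0.588
scene yel 8 [328.1  72.1] [0.539 0.086 0.59 ] [ 0.0624 -0.035   0.2   ] 0.586 0.593
scene yel 9 [297.9  73.7] [0.566 0.022 0.584] [ 0.1163 -0.1314  0.2   ] 0.58 0.586
scene yel 10 [318.3  75.7] [0.552 0.068 0.582] [ 0.0959 -0.0604  0.2   ] 0.58 0.586
scene yel 10 [354.1  78.8] [0.529 0.146 0.584] [0.0583 0.0619 0.2   ] 0.581 0.587
scene yel 164 [273.6 162.7] [ 0.56  -0.033  0.23 ] [ 0.5371 -0.042   0.2   ] 0.18 0.279
top org 41 [238.6 217.8] [0.519 0.003 0.147] [0.5211 0.0055 0.13  ] 0.143 0.563
top yel 28 [228.8 152.4] [0.652 0.009 0.307] [0.6903 0.0264 0.2   ] -0.003 0.614
top yel 43 [277.7 170.3] [ 0.558 -0.078  0.612] [ 0.64   -0.1023  0.2   ] -0.002 0.614
```

View pics/b.png

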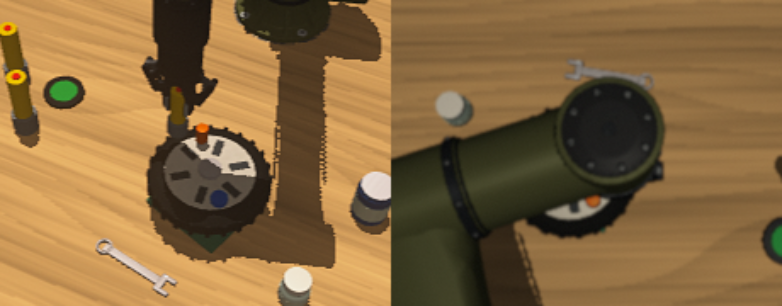

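Scene crop: the reader is held just right of the wheel, with the knob at crop (202,131) and the sensor at (219,198). The top camera is blocked by the arm, so I'll track with the scene camera. Now I'll lower to knob height and work out the arc for the push.

```bash
python3 -m inch '[[[0,0.002,0.006,0,0.1],[0,0.003,0.01,0,0.1],[-0.002,0.005,0.01,0,0.1],[-0.002,0.005,0.007,0,0.1],[0,0.002,0.002,0,0.1]]]'>/dev/null;  python3 -m inch '[[[0,0,0,0,0.1],[0,0,0,0,0.1],[0,0,0,0,0.1],[0,0,0,0,0.1],[0,0,0,0,0.1]]]'
cat > track.py <<'E'
from h import *
def angs(show=True):
    t=monitor.get_state()['time'];C=cam('scene');p,d=imaging.grab_frame('scene');W=cloud(C,d);out=[]
    for nm,lo,hi,h,o in(("blu",(105,110,18),(130,255,255),.113,0),("org",(3,150,60),(16,255,255),.13,180)):
        for a,c,m in blobs(p,lo,hi,12):
            q=ray(C,c,h);v=q[:2]-[.577,.045]
            if .04<np.hypot(*v)<.095 and 285*.5<600 and W[m][:,2].max()<.2:
                out.append((nm,int(a),round((np.degrees(np.arctan2(v[1],v[0]))+o)%360,1),round(float(np.hypot(*v)),4),q[:2].round(4).tolist()))
    if show:print(round(float(t),3),out)
    return t,out,p
E
python3 - <<'E'
from h import *
from track import angs
angs()
th=248
for k in [1,1.5,2,2.5,3,3.5,4,4.5,5,5.5,6,6.3,6.3,6.3]:
    a,b=np.radians(th),np.radians(th-k);th-=k
    print(round(-.068*(np.cos(b)-np.cos(a)),4),round(.068*(np.sin(b)-np.sin(a)),4),th)
E
```

```text
time: 5.67
ee_pos: [0.5524, -0.0171, 0.1718]
tcp_rot: [3.141, 0.001, 3.142]
ft_force: [0.2, 0.0, -2.4]
grip_width: 0.0285
grip_force: 59.6
5.667 [('blu', 71, np.float64(36.2), 0.0688, [0.6325, 0.0856])]
0.0011 0.0005 247
0.0016 0.0007 245.5
0.0021 0.001 243.5
0.0026 0.0014 241.0
0.0031 0.0018 238.0
0.0035 0.0023 234.5
0.0038 0.0029 230.5
0.004 0.0036 226.0
0.0041 0.0043 221.0
0.004 0.0051 215.5
0.0038 0.006 209.5
0.0033 0.0067 203.2
0.0026 0.007 196.89999999999998
0.0018 0.0073 190.59999999999997
```

```bash
python3 -m inch '[[[0.001,0.0005,0,0,0.1],[0.0016,0.0007,0,0,0.1],[0.0021,0.001,0,0,0.1],[0.0026,0.0014,0,0,0.1],[0.0031,0.0018,0,0,0.1]]]'; python3 -m inch '[[[0.0035,0.0023,0,0,0.1],[0.0038,0.0029,0,0,0.1],[0.004,0.0036,0,0,0.1],[0.0041,0.0043,0,0,0.1],[0.004,0.0051,0,0,0.1]]]'; python3 -m inch '[[[0.0038,0.006,0,0,0.1],[0.0033,0.0067,0,0,0.1],[0.0026,0.007,0,0,0.1],[0.0018,0.0073,0,0,0.1],[0.0006,0.003,0,0,0.1]]]'; python3 -c 'from track import *;angs()';  python3 -m inch '[[[-0.004,-0.005,-0.004,0,0.1],[-0.010,-0.013,-0.004,0,0.1],[-0.013,-0.016,-0.004,0,0.1],[-0.012,-0.015,0,0,0.1],[-0.005,-0.0055,0,0,0.1]]]'; python3 -c 'from track import *;angs()'
```

```text
time: 6.13
ee_pos: [0.5416, -0.0115, 0.1713]
tcp_rot: [3.142, -0.0, -3.142]
ft_force: [0.3, -0.3, -1.8]
grip_width: 0.0283
grip_force: 59.6
time: 6.55
ee_pos: [0.522, 0.007, 0.1713]
tcp_rot: [3.141, 0.0, -3.141]
ft_force: [-0.1, -0.0, -2.3]
grip_width: 0.0288
grip_force: 59.6
time: 6.97
ee_pos: [0.5101, 0.0378, 0.1713]
tcp_rot: [3.141, 0.0, -3.14]
ft_force: [0.1, 0.4, -1.4]
grip_width: 0.0286
grip_force: 59.6
6.967 [('blu', 65, np.float64(334.1), 0.0668, [0.6371, 0.0159]), ('org', 86, np.float64(335.4), 0.0698, [0.5135, 0.0741])]
time: 7.43
ee_pos: [0.5556, -0.0201, 0.1835]
tcp_rot: [-3.141, 0.0, 3.14]
ft_force: [-0.9, 0.6, -2.0]
grip_width: 0.0284
grip_force: 59.6
7.433 [('blu', 18, np.float64(293.2), 0.0736, [0.606, -0.0226]), ('org', 84, np.float64(301.2), 0.0692, [0.5411, 0.1042])]
```

The wheel is coasting at about 73°/s clockwise, close to one turn in 5 s. I'll wait one call just ahead of the sensor, then measure and start following.

```bash
python3 -m inch '[[[0,0,0,0,0.1],[0,0,0,0,0.1],[0,0,0,0,0.1],[0,0,0,0,0.1],[0,0,0,0,0.1]]]'
cat > plan.py <<'E'
# plan.py cmdX cmdY t0 theta0 w nrows : print rows following the sensor from the commanded TCP
import sys;from track import *
cx,cy,t0,th0,w=map(float,sys.argv[1:6]);n=int(sys.argv[6])
angs();s=monitor.get_state();t=s['time'];print(t,s['ee_pos'].round(4))
c,k=.5,.0556
th=lambda t:th0-np.degrees((w+c)/k*(1-np.exp(-k*(t-t0)))-c*(t-t0))
x,y=cx,cy
for i in range(n):
    t+=1/12;a=np.radians(th(t));X=.578+.068*np.cos(a);Y=.045+.068*np.sin(a)
    tx,ty=round(-(X-x),4),round(Y-y,4);x-=tx;y+=ty
    print(f'[{tx},{ty},0,0,0.1]',round(t,2),round(th(t),1),end='\n' if i%5<4 else f' cmd {x:.4f} {y:.4f}\n')
E
python3 plan.py .5545 -.018 7.433 301.2 1.26 10
```

```text
time: 7.9
ee_pos: [0.5542, -0.0174, 0.1835]
tcp_rot: [3.141, 0.0, -3.141]
ft_force: [0.2, -0.7, -1.9]
grip_width: 0.0284
grip_force: 59.6
7.9 []
7.95 [ 0.5542 -0.0175  0.1835]
[-0.0104,-0.0037,0,0,0.1] 8.03 258.9
[0.0066,0.0016,0,0,0.1] 8.12 253.1
[0.0064,0.0023,0,0,0.1] 8.2 247.5
[0.006,0.0029,0,0,0.1] 8.28 241.8
[0.0057,0.0034,0,0,0.1] 8.37 236.2 cmd 0.5402 -0.0115
[0.0053,0.0039,0,0,0.1] 8.45 230.6
[0.0049,0.0044,0,0,0.1] 8.53 225.1
[0.0044,0.0049,0,0,0.1] 8.62 219.6
[0.0039,0.0051,0,0,0.1] 8.7 214.1
[0.0033,0.0055,0,0,0.1] 8.78 208.7 cmd 0.5184 0.0123
```

```bash
python3 -m inch '[[[0,0,0,0,0.1],[0.0012,0.0003,0,0,0.1],[0.003,0.001,0,0,0.1],[0.0045,0.0022,0,0,0.1],[0.0056,0.003,0,0,0.1]]]'|head -2;python3 -m inch '[[[0.0053,0.0039,0,0,0.1],[0.0049,0.0044,0,0,0.1],[0.0044,0.0049,0,0,0.1],[0.0039,0.0051,0,0,0.1],[0.0033,0.0055,0,0,0.1]]]' | head -2
python3 plan.py .5184 .0123 7.433 301.2 1.26 10
python3 - <<'E'
from h import *
p,d=imaging.grab_frame('scene');cv2.imwrite('pics/c.png',cv2.resize(p[120:260,220:380,::-1],None,fx=4,fy=4));
C=cam('scene')
for a,c,m in blobs(p,(100,90,15),(135,255,255),4)+blobs(p,(2,130,50),(18,255,255),6):
  if 230<c[0]<350 and 150<c[1]<250: print(a,c.round(1),ray(C,c,.113).round(3),ray(C,c,.13).round(3))
E
```

```text
time: 8.37
ee_pos: [0.5396, -0.0113, 0.1832]
time: 8.78
ee_pos: [0.5178, 0.013, 0.1834]
8.783 [('org', 81, np.float64(207.7), 0.0672, [0.6365, 0.0762])]
8.8333 [0.5176 0.0137 0.1835]
[0.0043,0.0093,0,0,0.1] 8.92 200.1
[0.0019,0.0061,0,0,0.1] 9.0 194.8
[0.0013,0.0061,0,0,0.1] 9.08 189.5
[0.0007,0.0062,0,0,0.1] 9.17 184.2
[0.0002,0.0062,0,0,0.1] 9.25 179.0 cmd 0.5100 0.0462
[-0.0004,0.0062,0,0,0.1] 9.33 173.8
[-0.0009,0.006,0,0,0.1] 9.42 168.6
[-0.0015,0.0059,0,0,0.1] 9.5 163.5
[-0.002,0.0057,0,0,0.1] 9.58 158.4
[-0.0024,0.0055,0,0,0.1] 9.67 153.4 cmd 0.5172 0.0755
15 [292.9 184.7] [0.527 0.024 0.113] [0.54  0.028 0.13 ]
111816 [306.7 201.9] [0.572 0.088 0.113] [0.583 0.091 0.13 ]
27 [305.2 154.6] [0.392 0.013 0.113] [0.406 0.017 0.13 ]
13 [293.5 155.6] [ 0.413 -0.021  0.113] [ 0.427 -0.017  0.13 ]
90 [294.4 213.2] [0.627 0.07  0.113] [0.638 0.073 0.13 ]
```

View pics/c.png

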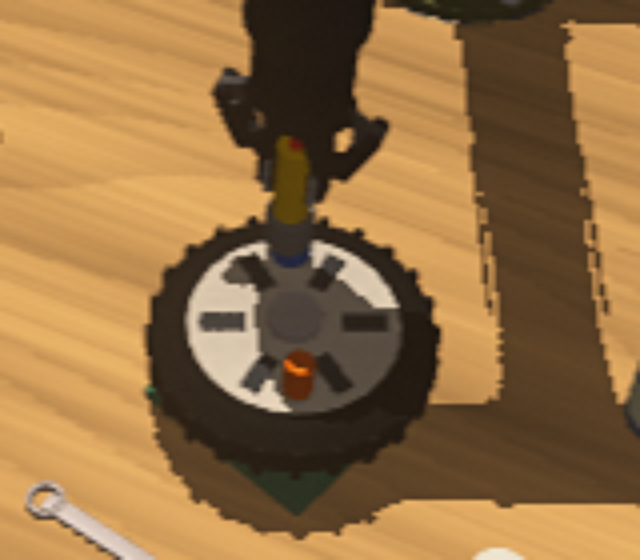

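Crop: the reader's head sits right over the blue sensor (crop (290,258)) and the knob is across the hub at (297,375). The motion model agrees to within about 1°, so I'll keep following.

```bash
python3 -m inch '[[[0.0035,0.0088,0,0,0.1],[0.0022,0.008,0,0,0.1],[0.0014,0.0077,0,0,0.1],[0.0008,0.0068,0,0,0.1],[0.0003,0.0062,0,0,0.1]]]'|head -2;python3 -m inch '[[[-0.0006,0.0061,0,0,0.1],[-0.0012,0.006,0,0,0.1],[-0.0018,0.0058,0,0,0.1],[-0.0023,0.0056,0,0,0.1],[-0.0028,0.0053,0,0,0.1]]]' | head -2
python3 plan.py .5189 .0786 7.433 301.2 1.26 15
```

```text
time: 9.3
ee_pos: [0.5099, 0.0508, 0.1833]
time: 9.72
ee_pos: [0.519, 0.0793, 0.1832]
9.717 [('org', 83, np.float64(149.6), 0.0668, [0.6347, 0.0112])]
9.7667 [0.5193 0.0799 0.183 ]
[-0.0052,0.0079,0,0,0.1] 9.85 142.4
[-0.0038,0.0045,0,0,0.1] 9.93 137.4
[-0.0041,0.0041,0,0,0.1] 10.02 132.5
[-0.0045,0.0037,0,0,0.1] 10.1 127.7
[-0.0047,0.0034,0,0,0.1] 10.18 122.8 cmd 0.5412 0.1022
[-0.0049,0.0028,0,0,0.1] 10.27 118.0
[-0.0051,0.0025,0,0,0.1] 10.35 113.2
[-0.0052,0.002,0,0,0.1] 10.43 108.5
[-0.0054,0.0015,0,0,0.1] 10.52 103.8
[-0.0054,0.0011,0,0,0.1] 10.6 99.1 cmd 0.5672 0.1121
[-0.0055,0.0007,0,0,0.1] 10.68 94.5
[-0.0055,0.0002,0,0,0.1] 10.77 89.8
[-0.0054,-0.0002,0,0,0.1] 10.85 85.3
[-0.0054,-0.0007,0,0,0.1] 10.93 80.7
[-0.0052,-0.0011,0,0,0.1] 11.02 76.2 cmd 0.5942 0.1110
```

```bash
python3 -m inch '[[[-0.0046,0.0065,0,0,0.1],[-0.0042,0.0055,0,0,0.1],[-0.0043,0.0045,0,0,0.1],[-0.0045,0.0037,0,0,0.1],[-0.0047,0.0034,0,0,0.1]]]'|head -2;python3 -m inch '[[[-0.0049,0.0028,0,0,0.1],[-0.0051,0.0025,0,0,0.1],[-0.0052,0.002,0,0,0.1],[-0.0054,0.0015,0,0,0.1],[-0.0054,0.0011,0,0,0.1]]]' | head -2;python3 -m inch '[[[-0.0055,0.0007,0,0,0.1],[-0.0055,0.0002,0,0,0.1],[-0.0054,-0.0002,0,0,0.1],[-0.0054,-0.0007,0,0,0.1],[-0.0052,-0.0011,0,0,0.1]]]' | head -2
python3 plan.py .5942 .1110 7.433 301.2 1.26 15
```

```text
time: 10.18
ee_pos: [0.5415, 0.1027, 0.1832]
time: 10.6
ee_pos: [0.5676, 0.1123, 0.1833]
time: 11.02
ee_pos: [0.5946, 0.111, 0.1832]
11.017 []
11.0667 [0.5951 0.1107 0.183 ]
[-0.0081,-0.0025,0,0,0.1] 11.15 69.1
[-0.0048,-0.0021,0,0,0.1] 11.23 64.6
[-0.0047,-0.0024,0,0,0.1] 11.32 60.2
[-0.0044,-0.0027,0,0,0.1] 11.4 55.9
[-0.0041,-0.0031,0,0,0.1] 11.48 51.5 cmd 0.6203 0.0982
[-0.0039,-0.0033,0,0,0.1] 11.57 47.2
[-0.0036,-0.0036,0,0,0.1] 11.65 42.9
[-0.0033,-0.0038,0,0,0.1] 11.73 38.7
[-0.003,-0.004,0,0,0.1] 11.82 34.5
[-0.0026,-0.0042,0,0,0.1] 11.9 30.3 cmd 0.6367 0.0793
[-0.0023,-0.0043,0,0,0.1] 11.98 26.1
[-0.002,-0.0045,0,0,0.1] 12.07 22.0
[-0.0017,-0.0046,0,0,0.1] 12.15 17.9
[-0.0013,-0.0046,0,0,0.1] 12.23 13.9
[-0.001,-0.0047,0,0,0.1] 12.32 9.8 cmd 0.6450 0.0566
```

```bash
python3 -m inch '[[[-0.0066,-0.0023,0,0,0.1],[-0.0058,-0.0023,0,0,0.1],[-0.0052,-0.0024,0,0,0.1],[-0.0044,-0.0027,0,0,0.1],[-0.0041,-0.0031,0,0,0.1]]]'|head -2;python3 -m inch '[[[-0.0039,-0.0033,0,0,0.1],[-0.0036,-0.0036,0,0,0.1],[-0.0033,-0.0038,0,0,0.1],[-0.003,-0.004,0,0,0.1],[-0.0026,-0.0042,0,0,0.1]]]' | head -2
python3 plan.py .6367 .0793 7.433 301.2 1.26 15
python3 - <<'E'
from h import *
p,d=imaging.grab_frame('scene');cv2.imwrite('pics/d.png',cv2.resize(p[120:260,220:380,::-1],None,fx=4,fy=4))
E
```

```text
time: 11.48
ee_pos: [0.6206, 0.098, 0.1832]
time: 11.9
ee_pos: [0.6368, 0.079, 0.1833]
11.9 [('blu', 17, np.float64(42.2), 0.0775, [0.6344, 0.0971])]
11.95 [0.637  0.0783 0.1832]
[-0.0036,-0.007,0,0,0.1] 12.03 23.7
[-0.0018,-0.0045,0,0,0.1] 12.12 19.6
[-0.0014,-0.0046,0,0,0.1] 12.2 15.5
[-0.0011,-0.0047,0,0,0.1] 12.28 11.4
[-0.0008,-0.0047,0,0,0.1] 12.37 7.4 cmd 0.6454 0.0538
[-0.0005,-0.0047,0,0,0.1] 12.45 3.4
[-0.0001,-0.0047,0,0,0.1] 12.53 -0.5
[0.0002,-0.0047,0,0,0.1] 12.62 -4.4
[0.0005,-0.0046,0,0,0.1] 12.7 -8.3
[0.0008,-0.0045,0,0,0.1] 12.78 -12.2 cmd 0.6445 0.0306
[0.0011,-0.0044,0,0,0.1] 12.87 -16.0
[0.0014,-0.0043,0,0,0.1] 12.95 -19.9
[0.0017,-0.0042,0,0,0.1] 13.03 -23.6
[0.0019,-0.004,0,0,0.1] 13.12 -27.4
[0.0022,-0.0038,0,0,0.1] 13.2 -31.1 cmd 0.6362 0.0099
```

View pics/d.png

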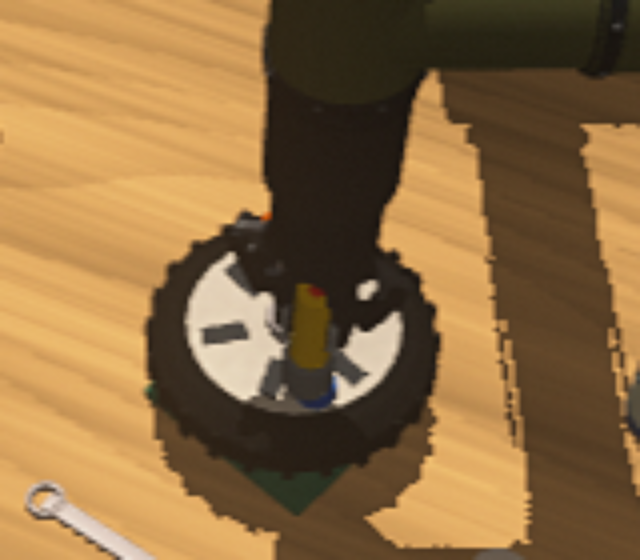

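Crop at 11.95 s: the head (310,380) is over the sensor, but blue shows to its right at (318,402). The reader is leading by a few mm, so the wheel is slowing a bit more than modelled. I'll fit the sensor's angle from its visible edge.

```bash
python3 - <<'E'
from h import *
print(monitor.get_state()['time'])
p=cv2.imread('pics/d.png')[2::4,2::4,::-1].copy()
K,T=cam('scene');M=np.linalg.inv(T)
for a,c,m in blobs(p,(105,110,18),(130,255,255),5):
    v,u=np.where(m);print(a,'cols',u.min()+220,u.max()+220,'rows',v.min()+120,v.max()+120)
f=np.linspace(0,2*np.pi,60)
for th in range(22,50,3):
    a=np.radians(th);pts=[]
    for z in(.102,.116):
        P=np.stack([.577+.068*np.cos(a)+.016*np.cos(f),.045+.068*np.sin(a)+.016*np.sin(f),0*f+z,0*f+1]);q=K@(M@P)[:3];pts.append(q[:2]/q[2])
    pts=np.hstack(pts);print(th,pts.min(1).round(1),pts.max(1).round(1))
E
```

```text
12.0
8 cols 298 302 rows 218 220
22 [287.6 211.7] [298.3 223. ]
25 [288.7 211.7] [299.5 223. ]
28 [289.9 211.7] [300.7 223. ]
31 [291.  211.6] [301.8 222.9]
34 [292.2 211.5] [303.  222.8]
37 [293.3 211.3] [304.1 222.6]
40 [294.4 211.1] [305.3 222.4]
43 [295.5 210.8] [306.4 222.1]
46 [296.6 210.5] [307.4 221.8]
49 [297.7 210.1] [308.5 221.4]
```

```bash
python3 - <<'E'
from h import *
from scipy.optimize import least_squares
t=np.array([7.433,8.783,8.833,9.717,11.95,6.967]);a=np.array([301.2,207.7,204.7,149.6,33,334.8])
def th(x,t):
    k=.0556*x[2];u=t-7.433;return x[0]-np.degrees((x[1]+.5)/k*(1-np.exp(-k*u))-.5*u)
r=least_squares(lambda x:th(x,t)-a,[301,1.26,1]);print(r.x,r.fun.round(1),th(r.x,np.array([12.0])))
E
sed -i 's/c,k=.5,.0556/c,k=.5,.0556*float(sys.argv[7])/; s/^angs();/len(sys.argv)>8 and angs();/' plan.py
```

```text
[300.492923     1.2783985    1.20732974] [-0.7 -0.  -0.3  0.6 -0.1  0.6] [30.54327057]
```

```bash
python3 plan.py .6367 .0793 7.433 300.5 1.278 15 1.207
```

```text
12.0 [0.6368 0.0787 0.1832]
[-0.002,-0.0037,0,0,0.1] 12.08 26.8
[-0.0019,-0.0041,0,0,0.1] 12.17 23.0
[-0.0016,-0.0041,0,0,0.1] 12.25 19.2
[-0.0013,-0.0043,0,0,0.1] 12.33 15.5
[-0.0011,-0.0043,0,0,0.1] 12.42 11.8 cmd 0.6446 0.0588
[-0.0007,-0.0042,0,0,0.1] 12.5 8.1
[-0.0005,-0.0043,0,0,0.1] 12.58 4.4
[-0.0002,-0.0043,0,0,0.1] 12.67 0.8
[0.0001,-0.0042,0,0,0.1] 12.75 -2.7
[0.0003,-0.0042,0,0,0.1] 12.83 -6.3 cmd 0.6456 0.0376
[0.0006,-0.0041,0,0,0.1] 12.92 -9.8
[0.0008,-0.0041,0,0,0.1] 13.0 -13.2
[0.0011,-0.0039,0,0,0.1] 13.08 -16.7
[0.0012,-0.0039,0,0,0.1] 13.17 -20.1
[0.0015,-0.0037,0,0,0.1] 13.25 -23.5 cmd 0.6404 0.0179
```

```bash
python3 -m inch '[[[-0.002,-0.0037,0,0,0.1],[-0.0019,-0.0041,0,0,0.1],[-0.0016,-0.0041,0,0,0.1],[-0.0013,-0.0043,0,0,0.1],[-0.0011,-0.0043,0,0,0.1]]]'|head -2;python3 -m inch '[[[-0.0007,-0.0042,0,0,0.1],[-0.0005,-0.0043,0,0,0.1],[-0.0002,-0.0043,0,0,0.1],[0.0001,-0.0042,0,0,0.1],[0.0003,-0.0042,0,0,0.1]]]'|head -2;python3 -m inch '[[[0.0006,-0.0041,0,0,0.1],[0.0008,-0.0041,0,0,0.1],[0.0011,-0.0039,0,0,0.1],[0.0012,-0.0039,0,0,0.1],[0.0015,-0.0037,0,0,0.1]]]'|head -2
python3 - <<'E'
from h import *
t=monitor.get_state()['time'];p,d=imaging.grab_frame('scene');K,T=cam('scene');M=np.linalg.inv(T)
cv2.imwrite('pics/e.png',cv2.resize(p[120:260,220:380,::-1],None,fx=4,fy=4))
for a,c,m in blobs(p,(105,110,18),(130,255,255),4)+blobs(p,(3,150,60),(16,255,255),6):
    v,u=np.where(m)
    if 250<c[0]<340 and 150<c[1]<240: print(t,a,c.round(1),'cols',u.min(),u.max(),'rows',v.min(),v.max())
f=np.linspace(0,2*np.pi,60)
for th in(-32,-28,-24,-20,-16):
    a=np.radians(th);pts=[]
    for z in(.102,.116):
        P=np.stack([.577+.068*np.cos(a)+.016*np.cos(f),.045+.068*np.sin(a)+.016*np.sin(f),0*f+z,0*f+1]);q=K@(M@P)[:3];pts.append(q[:2]/q[2])
    pts=np.hstack(pts);print(th,pts.min(1).round(1),pts.max(1).round(1))
E
python3 plan.py .6404 .0179 7.433 300.5 1.278 20 1.207
```

```text
time: 12.42
ee_pos: [0.6446, 0.0585, 0.1833]
time: 12.83
ee_pos: [0.6454, 0.0373, 0.1833]
time: 13.25
ee_pos: [0.6401, 0.0176, 0.1833]
13.25 19 [280.4 214.1] cols 276 283 rows 211 216
13.25 9 [263. 152.] cols 263 263 rows 148 156
13.25 6 [334.2 165.8] cols 334 335 rows 164 168
13.25 85 [307.8 181.9] cols 304 312 rows 176 188
13.25 7 [334.7 180. ] cols 334 335 rows 177 183
13.25 11 [278.4 186.1] cols 277 280 rows 185 187
13.25 6 [256.  206.5] cols 256 256 rows 204 209
-32 [270.  203.5] [280.4 214.6]
-28 [270.9 204.5] [281.4 215.6]
-24 [271.8 205.5] [282.4 216.6]
-20 [272.9 206.4] [283.5 217.6]
-16 [274.1 207.3] [284.6 218.5]
13.3 [0.6399 0.0171 0.1834]
[0.0028,-0.0057,0,0,0.1] 13.38 -28.8
[0.002,-0.0033,0,0,0.1] 13.47 -32.1
[0.0021,-0.0032,0,0,0.1] 13.55 -35.4
[0.0023,-0.0031,0,0,0.1] 13.63 -38.6
[0.0025,-0.0029,0,0,0.1] 13.72 -41.8 cmd 0.6287 -0.0003
[0.0026,-0.0027,0,0,0.1] 13.8 -44.9
[0.0027,-0.0026,0,0,0.1] 13.88 -48.1
[0.0028,-0.0024,0,0,0.1] 13.97 -51.2
[0.0029,-0.0022,0,0,0.1] 14.05 -54.3
[0.003,-0.002,0,0,0.1] 14.13 -57.3 cmd 0.6147 -0.0122
[0.003,-0.0019,0,0,0.1] 14.22 -60.3
[0.0031,-0.0016,0,0,0.1] 14.3 -63.3
[0.0032,-0.0015,0,0,0.1] 14.38 -66.2
[0.0032,-0.0014,0,0,0.1] 14.47 -69.2
[0.0033,-0.0011,0,0,0.1] 14.55 -72.1 cmd 0.5989 -0.0197
[0.0032,-0.001,0,0,0.1] 14.63 -74.9
[0.0033,-0.0008,0,0,0.1] 14.72 -77.8
[0.0032,-0.0006,0,0,0.1] 14.8 -80.6
[0.0033,-0.0004,0,0,0.1] 14.88 -83.3
[0.0033,-0.0003,0,0,0.1] 14.97 -86.1 cmd 0.5826 -0.0228
```

View pics/e.png

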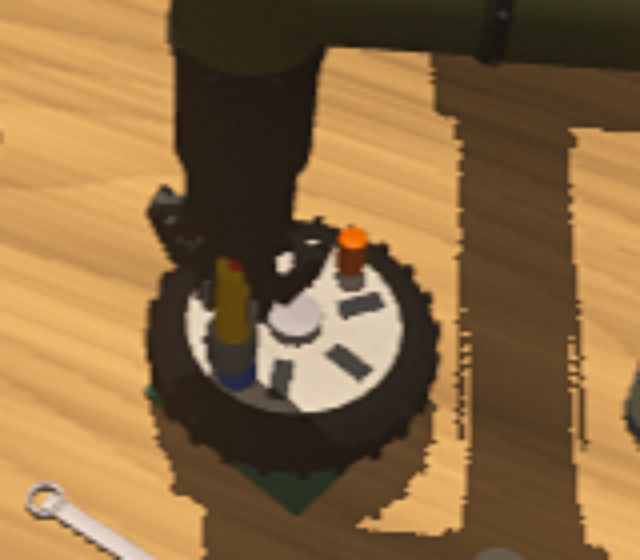

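Crop at 13.25 s: the sensor is right beneath the head (blue at (237,378)), the knob is at (352,250), and the offset is only a few mm. I'll follow for another 1.25 s to get past 6 s, then lift straight up.

```bash
python3 -m inch '[[[0.0008,-0.0018,0,0,0.1],[0.0017,-0.0034,0,0,0.1],[0.0019,-0.0033,0,0,0.1],[0.0021,-0.0032,0,0,0.1],[0.0022,-0.003,0,0,0.1]]]'|head -2;python3 -m inch '[[[0.0023,-0.0028,0,0,0.1],[0.0024,-0.0027,0,0,0.1],[0.0026,-0.0025,0,0,0.1],[0.0027,-0.0024,0,0,0.1],[0.0028,-0.0022,0,0,0.1]]]'|head -2;python3 -m inch '[[[0.0028,-0.002,0,0,0.1],[0.0029,-0.0018,0,0,0.1],[0.0029,-0.0017,0,0,0.1],[0.003,-0.0015,0,0,0.1],[0.0031,-0.0014,0,0,0.1]]]'|head -2
python3 - <<'E'
from h import *
from track import angs
t,o,p=angs()
C=cam('scene')
for a,c,m in blobs(p,(105,110,18),(130,255,255),4)+blobs(p,(3,150,60),(16,255,255),30):
    v,u=np.where(m);q=ray(C,c,.13)
    if 250<c[0]<340 and 150<c[1]<240: print(a,c.round(1),'cols',u.min(),u.max(),'rows',v.min(),v.max(),q.round(3),np.degrees(np.arctan2(q[1]-.045,q[0]-.577))-180)
g=blobs(p,(45,80,15),(90,255,255),20)
for a,c,m in g: print('grn',a,c.round(1),ray(C,c,.008).round(4))
E
```

```text
time: 13.72
ee_pos: [0.6313, 0.003, 0.1833]
time: 14.13
ee_pos: [0.6184, -0.0095, 0.1833]
time: 14.55
ee_pos: [0.6037, -0.0178, 0.1833]
14.55 [('org', 84, np.float64(297.7), 0.0693, [0.5448, 0.1063])]
84 [315.7 194.4] cols 312 320 rows 189 200 [0.545 0.106 0.13 ] -62.33090591225604
grn 164 [207.1 153. ] [ 0.4484 -0.3441  0.008 ]
grn 36 [297.6 241.1] [0.6544 0.0988 0.008 ]
```

```bash
python3 -m inch '[[[0,0,-0.008,0,0.1],[0,0,-0.014,0,0.1],[0,0,-0.016,0,0.1],[0,0,-0.010,0,0.1],[0,0,-0.004,0,0.1]]]'|head -2;python3 -m inch '[[[0.0057,-0.012,0,0,0.1],[0.0141,-0.03,0,0,0.1],[0.0174,-0.037,0,0,0.1],[0.0174,-0.037,0,0,0.1],[0.0174,-0.037,0,0,0.1]]]'|head -2;python3 -m inch '[[[0.0174,-0.037,0,0,0.1],[0.0174,-0.037,0,0,0.1],[0.0174,-0.037,0,0,0.1],[0.0165,-0.035,0,0,0.1],[0.0094,-0.02,0,0,0.1]]]'|head -2;python3 -m inch '[[[0.0029,-0.006,0,0,0.1],[0,0,0,0,0.1],[0,0,0,0,0.1],[0,0,0,0,0.1],[0,0,0,0,0.1]]]'; python3 - <<'E'
from h import *
C=cam('top');p,d=imaging.grab_frame('top');C2=cam('scene');p2,d2=imaging.grab_frame('scene')
cv2.imwrite('pics/f.png',cv2.resize(p2[80:200,130:290,::-1],None,fx=4,fy=4))
E
```

```text
time: 15.02
ee_pos: [0.6048, -0.0177, 0.238]
time: 15.43
ee_pos: [0.5307, -0.1721, 0.2345]
time: 15.85
ee_pos: [0.4514, -0.3397, 0.2347]
time: 16.27
ee_pos: [0.4517, -0.3416, 0.2351]
tcp_rot: [3.141, -0.0, -3.14]
ft_force: [-0.2, 0.1, -1.4]
grip_width: 0.0283
grip_force: 59.7
```

View pics/f.png

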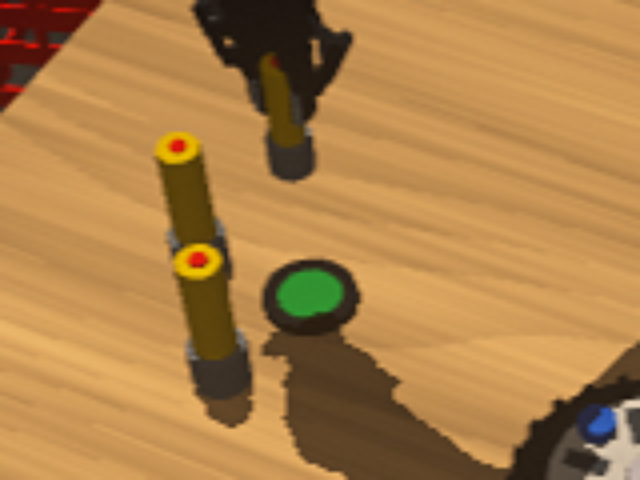

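The reader is held upright over the clear pad, with the head at (290,160) above the green disc at (310,293). I'll lower it gently.

```bash
python3 -m inch '[[[0,-0.0015,0.015,0,0.1],[0,0,0.035,0,0.1],[0,0,0.035,0,0.1],[0,0,0.035,0,0.1],[0,0,0.02,0,0.1]]]'|head -2;python3 -m inch '[[[0,0,0.01,0,0.1],[0,0,0.007,0,0.1],[0,0,0.004,0,0.1],[0,0,0.002,0,0.1],[0,0,0,0,0.1]]]';python3 -m inch '[[[0,0,0.001,0,0.1],[0,0,0.001,0,0.1],[0,0,0.001,0,0.1],[0,0,0,0,0.1],[0,0,0,0,0.1]]]'
```

```text
time: 16.78
ee_pos: [0.4499, -0.3424, 0.0907]
time: 17.2
ee_pos: [0.4518, -0.3444, 0.0734]
tcp_rot: [-3.141, 0.002, -3.141]
ft_force: [0.5, 0.5, -1.8]
grip_width: 0.0288
grip_force: 59.7
time: 17.62
ee_pos: [0.4511, -0.3443, 0.0694]
tcp_rot: [3.142, 0.0, -3.141]
ft_force: [0.2, -0.8, -1.2]
grip_width: 0.0287
grip_force: 59.7
```

```bash
python3 -m inch '[[[0,0,0.0005,0,0.1],[0,0,0.0005,0,0.1],[0,0,0,0,0.1],[0,0,0,0,0.1],[0,0,0,0,0.1]]]';python3 -m inch '[[[0,0,0.0005,0,0.1],[0,0,0.0005,0,0.1],[0,0,0,0,0.1],[0,0,0,0,0.1],[0,0,0,0,0.1]]]'
```

```text
time: 18.03
ee_pos: [0.4511, -0.3442, 0.0683]
tcp_rot: [3.142, -0.0, -3.141]
ft_force: [-0.8, 0.3, -0.6]
grip_width: 0.0289
grip_force: 59.7
time: 18.45
ee_pos: [0.4512, -0.3443, 0.0676]
tcp_rot: [-3.141, 0.0, -3.141]
ft_force: [-0.4, 1.6, -0.2]
grip_width: 0.0292
grip_force: 59.9
```

```bash
python3 -m inch '[[[0,0,0.0004,0,0.1],[0,0,0,0,0.1],[0,0,0,0,0.1],[0,0,0,0,0.1],[0,0,0,0,0.1]]]' 20;python3 -m inch '[[[0,0,0,0,0.4],[0,0,0,0,0.5],[0,0,0,0,0.7],[0,0,0,0,1],[0,0,0,0,1]]]';python3 -m inch '[[[0,0,0,0,1],[0,0,0,0,1],[0,0,0,0,1],[0,0,0,0,1],[0,0,0,0,1]]]'
```

```text
time: 18.87
ee_pos: [0.4513, -0.3443, 0.0675]
tcp_rot: [-3.141, 0.0, -3.141]
ft_force: [-1.0, 2.1, 4.7]
grip_width: 0.0291
grip_force: 60.2
time: 19.28
ee_pos: [0.451, -0.3442, 0.0666]
tcp_rot: [3.141, -0.0, -3.141]
ft_force: [-1.2, -0.3, 0.2]
grip_width: 0.0767
grip_force: 0.0
time: 19.7
ee_pos: [0.4511, -0.3442, 0.0669]
tcp_rot: [3.142, -0.0, -3.141]
ft_force: [0.5, -0.5, -0.6]
grip_width: 0.0852
grip_force: 0.0
```

```bash
python3 -m inch '[[[0,0,-0.01,0,1],[0,0,-0.025,0,1],[0,0,-0.035,0,1],[0,0,-0.035,0,1],[0,0,-0.035,0,1]]]'|head -2;python3 -m inch '[[[0,0,-0.03,0,1],[0,0,-0.01,0,1],[0,0,0,0,1],[0,0,0,0,1],[0,0,0,0,1]]]'|head -2; python3 - <<'E'
from h import *
C=cam('wrist');p,d=imaging.grab_frame('wrist');W=cloud(C,d);z=W[...,2]
near=(abs(W[...,0]-.45)<.06)&(abs(W[...,1]+.343)<.06)&(d>0)
for lo,hi in((.117,.13),(.05,.11),(.01,.04)):
    q=W[near&(z>lo)&(z<hi)];print(lo,len(q),q.mean(0).round(4),q.min(0).round(3),q.max(0).round(3))
p2,d2=imaging.grab_frame('scene')
cv2.imwrite('pics/g.png',cv2.resize(p2[100:290,140:420,::-1],None,fx=2.8,fy=2.8))
E
```

```text
time: 20.12
ee_pos: [0.4507, -0.3442, 0.2094]
time: 20.53
ee_pos: [0.4508, -0.3438, 0.2456]
0.117 672 [ 0.4497 -0.3448  0.1212] [ 0.436 -0.359  0.117] [ 0.465 -0.33   0.124]
0.05 265 [ 0.4386 -0.3447  0.0827] [ 0.436 -0.359  0.05 ] [ 0.449 -0.33   0.11 ]
0.01 120 [ 0.4351 -0.3434  0.0283] [ 0.431 -0.364  0.01 ] [ 0.46  -0.325  0.04 ]
```

View pics/g.png

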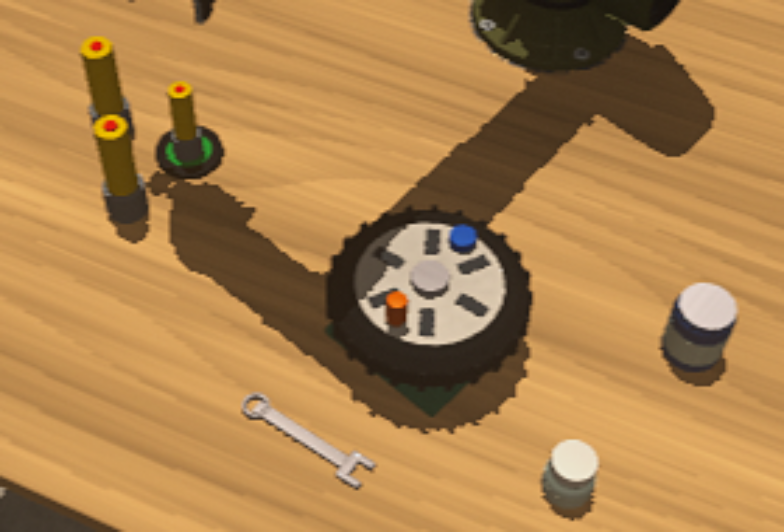

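The reader stands upright at the centre of its pad (181,130), top at (0.450, -0.345). The tin, wrench and jar look undisturbed, and the gripper is clear.

```bash
python3 -c "from bench import env;print(env.hand_in())"
```

```text
the job is handed in; nothing more can be done
None
```

I handed the job in at about 21 s: the wheel was nudged to about 73°/s (one turn in 4.9 s), the reader followed about 8 mm above the sensor and within about 8 mm sideways for about 6 s by my estimate with the wheel still turning, and it stands upright on its pad again, with the tin, wrench and jar untouched.

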